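# Slide the sample holder under the stage's spring clip

### The job

Load the sample stage: press the long paddle of the spring clip down with one fingertip and keep it down while the other fingertip pushes the sample holder along its guide, under the raised clip, until it is fully home against the end stop; then let go so that the clip closes on the holder, and move clear. Only press and push: do not pick up or tip the holder, and leave the spare holder and everything else on the bench where it is.

Things in the scene. Friction and masses are not known exactly. Their poses are not given: they have to be found in the camera images.
- stage: Fixed sample stage 196 x 124 mm, white base, aluminium top. Origin on the bench under it; x = push direction (away from the robot within 0.4 rad), y left, z up. Flat bed at z = 30 mm, x -105 to 85. The holder's guide runs along x, centred on y = -25 mm, between rails 47 mm apart inside, 6 mm wide, 6 mm above the bed, x = -76 to 64 mm.
- holder: Sample holder to load, between the rails before the clip: grey plate 70 (x) x 44 x 8 mm, 60 g, pale round sample on top. Origin: centre of underside; x = push direction. A lip flush with its rear edge (x -35 to -27, y -16 to 16 mm) rises 22 mm above the underside: push its rear face, x = -35. Starts at stage x -30 to -14 mm, so it travels 41 to 57 mm.
- clip (a joint): Angle of the steel rocker clip, hinged along the stage's x at stage y 12, z 42 mm (barrel radius 5, end lugs up to z 48). 0 at rest: its nose blocks the guide. Pressing the paddle opens it to 0.40 (hard stop, nose 16 mm above the bed); the holder passes from about 0.17. Springs back when let go; 0.16 when closed on the holder. About 4 N on the paddle starts it, 7 N holds it fully down.
- clip_pad (a point): Middle of the top of the clip's paddle, a steel plate 95 mm long (stage x -95 to 0) left of the hinge; free width about 26 mm, outer edge at stage y 48. Point at stage x -47.5, y 35: 60 mm left of the guide's centre. At rest it slopes, this point 47 mm above the bench; fully down it is level, 38 mm above the bench: lower than the lip's top (52). A pressing fingertip may slide along it.
- clip_nose (a point): Underside of the tip of the clip's nose, over the middle of the guide, 14 mm long in stage x (30 to 44 mm); at rest 2 mm above the bed.
- stop (a point): Middle of the foot of the end stop's face, which crosses the guide at stage x = 62 mm, 16 mm high. A holder fully home touches it with its front edge, its origin then at stage x 27, y -25, z 30 mm.
- spare_holder: A spare sample holder of the same shape and size, lying on the bench to the right (-y) of the stage. Leave alone. Origin at the centre of its underside.
- vial0: Capped amber vial, 24 mm diameter, 45 mm tall, left of the stage. Origin under its centre. Leave alone.
- vial1: Capped amber vial, 24 mm diameter, 45 mm tall, beyond the stage. Origin under its centre. Leave alone.
- powder_jar: White jar, 52 mm diameter, 55 mm tall, beyond the stage. Origin under its centre. Leave alone.
- dish: Closed glass dish, 60 mm diameter, 14 mm tall, left of the stage. Origin under its centre. Leave alone.
- spatula: Flat steel lab spatula, 162 x 12 x 5 mm, lying right of the stage. Origin under its middle. Leave alone.
Things that resemble listed ones, but are neither listed nor needed, are in the scene too. Leave any purple or yellow look-alike of the stage alone.

How it is judged:
By the outcome, as a careful person would: the job done as asked, in the order asked, and still so for the second after the job is handed in, with the robot touching nothing.
It also fails if it takes over 35 s, if anything falls off the work surface, if the arm or the gripper's body presses on something with over 40 N, if the wrist force passes 120 N, or if a joint passes its speed limit or range.

### The arm

A 6-joint arm with a two-finger parallel gripper is mounted at the origin on the work surface. World frame = base frame: x ahead of the robot, y to its left, z up, the work surface at z = 0. Lengths are in m, angles in rad, forces in N, time in s.
With the tool pointing down it reaches from about 0.275 to 1 m from the base axis. Payload 8.4 kg.
Tool frame: the origin (TCP) lies on the centre line of the jaws, within the pads' length; the fingertips stand 17 mm ahead of it and the grasp point (between the pads) lies 2 mm behind it (bot.tcp_to_tips is the y of the fingertips in the tool frame, in m); y points along the fingers, z is the direction in which the jaws open and shut, and the axes are right-handed (so a half turn about y gives the same grasp; the last joint's range is limited). The gripper opens to 85 mm and grips with 20 to 120 N. Pads are 22 mm wide; open, the fingers measure 114 mm over their backs; the gripper's body (76 mm by 85 mm) begins 54 mm behind the grasp point. The pads swing forward as they close: fully open they stand 13 mm farther back than shut.
Start: joints at [1.134, 0.353, 1.633, -0, 1.155, -0.002], TCP at [0.263, 0.567, 0.248] pointing down, gripper open.
Joint ranges: [-2.63, 2.63], [-0.92, 2.1], [0.06, 2.66], [-1.3, 4.44], [0, 2.69], [-3.02, 3.02]. Speed limits (rad/s): [2.22, 2.22, 2.79, 3.14, 3.14, 3.14].

### API

Orientations are given as a unit quaternion [x, y, z, w].
In Python, from workcell import bot, hand, kinematics, get_obs, vision, hand_in gives the robot as it stands. The module is installed in compiled form; this text tells all that it offers. Calls block until the motion is done:
- bot.reach(position, orientation): joint-space move of the TCP to a pose.
- bot.servo_line(position, ori=None, velocity=0.15): straight line of the TCP; ori=None keeps the orientation; velocity is the mean speed in m/s.
- bot.goto_joints(angles): joint-space move.
- hand.move_gripper(opening, strength=None): finger opening in m; strength is the grip in N (None keeps the last); returns when the fingers have stopped.
- bot.dwell(seconds).
- kinematics.solve_ik(position, orientation): joint angles nearest the present ones, or None.
- get_obs(): the state.
- vision.read_camera(name): name is "side" or "top" or "wrist"; returns a dict with "frame" (400x640x3 uint8, red, green, blue), "intrinsics" (3x3 intrinsics, pixels), "view" (4x4, takes a point from world to camera coordinates). Camera axes: x right, y down, z forward; pixel columns grow to the right and rows downward; lengths in m; the calibration is good to about 2 mm. The wrist camera is an equidistant fisheye: a pixel r from the principal point sees the ray r / f radians off the axis. A picture is of the moment at which its call begins. There is no depth.
A pose or a line that the arm cannot do raises bot.IKError and nothing moves.
- hand_in(): hands the job in, once; it reports no verdict.
The state is a dict: "time_s": time; "joint_pos": joint angles; "joint_vel": joint speeds; "joint_efforts": joint torques, N m; "position": TCP position; "orientation": TCP orientation; "wrist_force": force on the tool from outside, world axes, zero at the start; "ft_torque": the same for the moment, N m; "gripper_width": finger opening in m.
Only numpy, scipy, OpenCV 4.12 (cv2) and the standard library are available. Lean on these libraries where they do the work, as an engineer would, in place of code of your own. Each camera call takes 0.05 s, during which the arm holds its last target. There are 200 camera calls.

## Working session

There is one attempt and no reset: what is moved stays moved. The work goes in short steps, each a Python script; the robot and the scene stay as the last script left them, time stands still between calls to the robot, and variables do not carry over. Pictures are saved under pics/ and viewed, about 8 in all and at most 12, crops included, and the job is handed in when it is done.

```bash
mkdir -p pics; python3 - <<'E'
from workcell import bot,hand,kinematics,get_obs,vision
import cv2,numpy as np
o=get_obs();print(o)
for n in("top","side"):
    c=vision.read_camera(n);cv2.imwrite(f"pics/{n}0.png",c["frame"][:,:,::-1]);np.savez(f"pics/{n}0.npz",**c)
    print(n,c["intrinsics"].tolist(),np.round(c["view"],4).tolist())
E
```

```text
{'time_s': 0.0, 'joint_pos': array([ 1.13356689e+00,  3.53653314e-01,  1.63413839e+00,  1.37657243e-05,
        1.15520493e+00, -2.39319517e-03]), 'joint_vel': array([ 0.00012895, -0.00328719,  0.0004119 ,  0.0006355 , -0.00030676,
        0.00146621]), 'joint_efforts': array([-3.59723426e-04, -6.05265355e+01, -3.42070341e+01,  5.94144808e-05,
        9.15419514e-03,  6.87960596e-05]), 'position': array([0.26308765, 0.56642653, 0.24755662]), 'orientation': array([ 0.69094269, -0.15264394,  0.15241878, -0.68997575]), 'wrist_force': array([-0.25906848,  0.312062  ,  0.60352116]), 'ft_torque': array([ 0.01183909,  0.07636083, -0.01062697]), 'gripper_width': 0.0851974441368866}
top [[474.5906633372818, 0.0, 323.1497408725155], [0.0, 474.5906633372818, 192.9570030265511], [0.0, 0.0, 1.0]] [[0.0071, -1.0, 0.0016, -0.0008], [-0.9949, -0.0072, -0.1008, 0.5424], [0.1008, -0.0009, -0.9949, 1.0095], [0.0, 0.0, 0.0, 1.0]]
side [[434.9887002147109, 0.0, 311.0552388153788], [0.0, 434.9887002147109, 196.49273109450158], [0.0, 0.0, 1.0]] [[-0.9825, -0.185, 0.023, 0.5194], [-0.1356, 0.6244, -0.7692, 0.1063], [0.1279, -0.7589, -0.6385, 0.7496], [0.0, 0.0, 0.0, 1.0]]
```

View pics/top0.png

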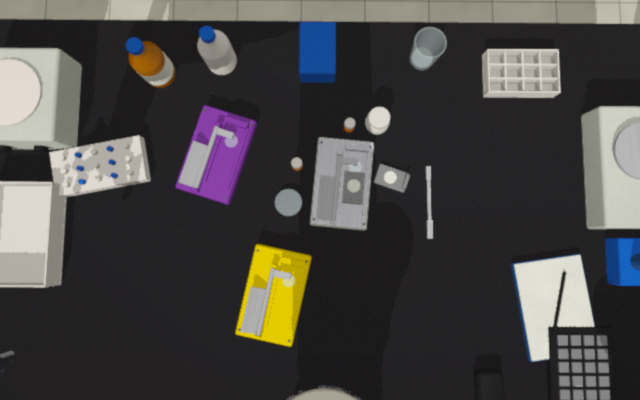

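View pics/side0.png

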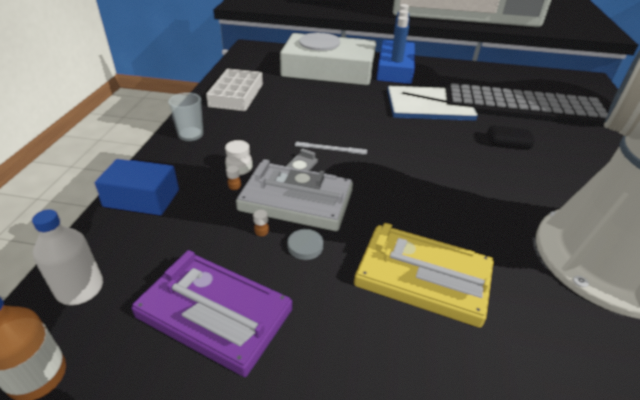

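The top view shows three stages: grey/white at (343,183), purple at (217,155) and yellow at (273,295). The task's one is the grey stage, because its base is white, its top is aluminium, and the spare holder (393,177) and vials sit beside it. Next I'll measure its outline and enlarge it.

```bash
cat > h.py <<'E'
import numpy as np,cv2
def ray(c,uv,z):
    K,V=c["intrinsics"],c["view"];R,t=V[:3,:3],V[:3,3];o=-R.T@t
    uv=np.atleast_2d(uv).astype(float)
    d=np.c_[uv,np.ones(len(uv))]@np.linalg.inv(K).T@R
    return o+d*((z-o[2])/d[:,2])[:,None]
def fish(c,uv,z):
    K,V=c["intrinsics"],c["view"];R,t=V[:3,:3],V[:3,3];o=-R.T@t
    p=(np.atleast_2d(uv)-K[:2,2])/K[0,0];r=np.linalg.norm(p,axis=1)+1e-9
    d=np.c_[p*(np.sin(r)/r)[:,None],np.cos(r)]@R
    return o+d*((z-o[2])/d[:,2])[:,None]
def fproj(c,P):
    K,V=c["intrinsics"],c["view"];q=np.atleast_2d(P)@V[:3,:3].T+V[:3,3]
    n=np.linalg.norm(q[:,:2],axis=1)+1e-9;th=np.arctan2(n,q[:,2])
    return q[:,:2]/n[:,None]*th[:,None]*K[0,0]+K[:2,2]
E
python3 - <<'E'
import numpy as np,cv2
from h import *
c=np.load("pics/top0.npz");f=c["frame"]
g=cv2.cvtColor(f,cv2.COLOR_RGB2HSV)
m=((g[...,1]<60)&(g[...,2]>70)).astype(np.uint8)
cs,_=cv2.findContours(m,0,1)
for k in cs:
    if cv2.pointPolygonTest(k,(330,185),False)>=0 or cv2.contourArea(k)>2500:
        print(cv2.contourArea(k),cv2.boundingRect(k))
        if cv2.boundingRect(k)[0] in range(280,330):
            P=ray(c,k[:,0],0.03)[:,:2].astype(np.float32)*1000
            r=cv2.minAreaRect(P);print(r,cv2.boxPoints(r))
cv2.imwrite("pics/topc.png",cv2.resize(f[110:245,285:420,::-1],None,fx=4.4,fy=4.4,interpolation=2))
E
```

```text
5176.5 (514, 255, 81, 107)
4983.0 (310, 137, 65, 94)
((564.5738525390625, -37.66541290283203), (125.97652435302734, 197.1787567138672), 84.85816192626953) [[ 460.7361    -91.56447 ]
 [ 657.1214   -109.23595 ]
 [ 668.4116     16.233643]
 [ 472.0263     33.90512 ]]
6710.5 (581, 106, 59, 124)
3768.5 (481, 48, 80, 51)
18804.0 (0, 47, 151, 241)
13423.0 (0, 0, 640, 25)
```

View pics/topc.png

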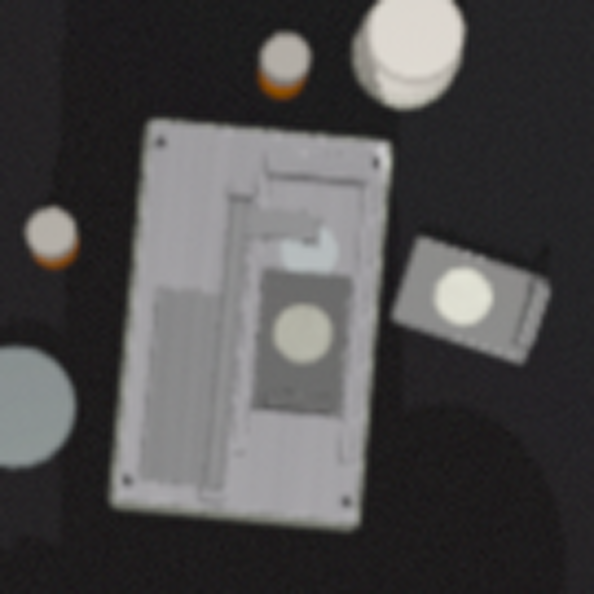

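The enlarged crop confirms the grey stage. The paddle is at crop (180,385), the hinge bar at (228,340), the nose at (300,225), the stop at (320,165), and the holder with its sample at (302,335) with the lip at the rear (row ~405). The 197 x 126 mm outline matches the size given. Next I'll set the stage frame, check it against known features, and hover.

```bash
cat >> h.py <<'E'
from scipy.spatial.transform import Rotation as Ro
yaw=-0.0897;C=np.array([0.5745,-0.0386])
ex=np.array([np.cos(yaw),np.sin(yaw)]);ey=np.array([-ex[1],ex[0]])
def W(x,y,z): return np.r_[C+ex*x+ey*y,z]
def S(P): P=np.atleast_2d(P)[:,:2]-C; return np.c_[P@ex,P@ey]
def quat(s):
    z=np.r_[s*ey,0];y=np.array([0,0,-1.]);x=np.cross(y,z)
    return Ro.from_matrix(np.c_[x,y,z]).as_quat()
E
python3 - <<'E'
from workcell import bot,hand,kinematics,get_obs,vision
from h import *
c=np.load("pics/top0.npz")
px=lambda u,v:(285+u/4.4,110+v/4.4)
for n,uv,z in[("holder rear",px(298,413),.03),("rearR top lip",px(300,400),.052),("holder front top",px(308,270),.038),("sample",px(302,333),.038),("stop face",px(315,182),.038),("hinge",px(228,340),.047),("paddle outer rear",px(140,480),.05),("spare",px(465,297),.008)]:
    print(n,np.round(S(ray(c,[uv],z))*1000,1))
print(bot.tcp_to_tips)
for s in(1,-1):print(s,kinematics.solve_ik(W(-.08,.005,.16),quat(s)))
s=min((1,-1),key=lambda s:np.abs(kinematics.solve_ik(W(-.08,.005,.16),quat(s))-get_obs()["joint_pos"]).max())
print(s);bot.reach(W(-.085,.005,.16),quat(s));hand.move_gripper(.0455)
c=vision.read_camera("wrist");np.savez("pics/w1.npz",**c);cv2.imwrite("pics/w1.png",c["frame"][:,:,::-1])
o=get_obs();print(o["time_s"],o["position"],W(-.085,.005,.16),o["gripper_width"],o["wrist_force"],bot.tcp_to_tips,c["intrinsics"][0,0])
E
```

```text
holder rear [[-53.4 -27.7]]
rearR top lip [[-48.9 -26.8]]
holder front top [[ 16.9 -25.7]]
sample [[-14.6 -25.6]]
stop face [[ 61.1 -25.2]]
hinge [[-22.6  10.5]]
paddle outer rear [[-94.8  46.5]]
spare [[  15.4 -108. ]]
0.017
1 [-5.63864175e-02  2.64840795e-01  1.98679698e+00 -4.44089210e-16
  8.89954880e-01 -1.53748274e+00]
-1 [-5.63864175e-02  2.64840795e-01  1.98679698e+00 -4.44089210e-16
  8.89954880e-01  1.60410991e+00]
1
2.9083 [ 0.49028744 -0.02596222  0.16000008] [ 0.49028963 -0.02600582  0.16      ] 0.045527591826631957 [-0.33659418 -0.01759638  0.01990346] 0.017 309.70691628693146
```

View pics/w1.png

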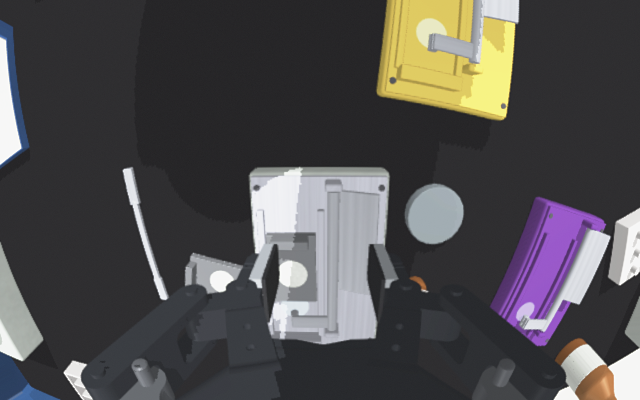

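Holder at stage x ≈ -17, rear face ≈ -51 mm, and the known features check out to about 1.5 mm. The wrist view shows both fingers straddling the hinge, the left one on the guide side (262,270) and the right one on the paddle side (385,265). Next I'll descend behind the lip and press with force monitoring.

```bash
python3 - <<'E'
from workcell import bot,hand,get_obs,vision
from h import *
X,Y=-.072,.0045
bot.servo_line(W(X,Y,.078),velocity=.12)
bot.dwell(.1);b=get_obs()["wrist_force"];print(b)
z=.072
while z>=.0525:
    bot.servo_line(W(X,Y,z),velocity=.03)
    o=get_obs();f=o["wrist_force"]-b
    print(round(z,4),round(o["position"][2],4),np.round(f,1),round(o["time_s"],2))
    if f[2]>14: break
    z-=.0015 if z>.06 else .001
c=vision.read_camera("side");cv2.imwrite("pics/s1.png",cv2.resize(c["frame"][120:260,190:400,::-1],None,fx=3.5,fy=3.5,interpolation=2))
E
```

```text
[ 0.30703568 -0.00367312  0.2377117 ]
0.072 0.0719 [ 0.3 -0.   1.4] 4.2
0.0705 0.0704 [-0.4  0.3 -0.3] 4.45
0.069 0.0689 [-1.2 -0.5  0.6] 4.7
0.0675 0.0674 [-0.4  0.6  0. ] 4.95
0.066 0.0659 [-0.9  0.2  0.3] 5.2
0.0645 0.0644 [ 0.1  0.9 -0.8] 5.45
0.063 0.0629 [-0.5  0.4  0.2] 5.7
0.0615 0.0614 [-0.4  0.3 -0.6] 5.95
0.06 0.0602 [-1.2 -0.6  2.5] 6.2
0.059 0.0591 [0.3 1.  4.7] 6.45
0.058 0.0581 [-0.3  2.5  4.2] 6.7
0.057 0.0571 [-1.3  2.3  4.8] 6.95
0.056 0.0561 [-0.7  1.3  5.9] 7.2
0.055 0.0551 [-0.5  3.1  4.7] 7.45
0.054 0.0542 [-0.8  1.9  7.6] 7.7
0.053 0.0532 [-0.6  0.9  6.9] 7.95
```

View pics/s1.png

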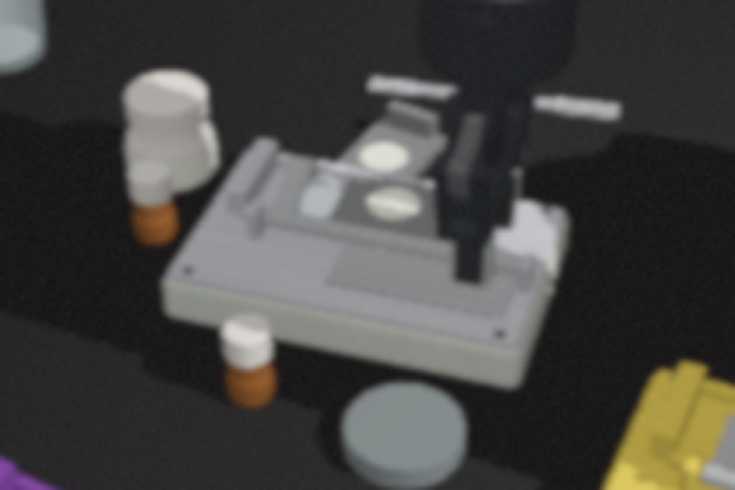

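The side crop shows the finger on the paddle at (470,265) and the clip opening, with the holder not moved. Contact began about 10 mm below the TCP because the pads sit back when half open. So the hard stop should be near TCP z 0.048; I'll keep pressing, then push.

```bash
python3 - <<'E'
from workcell import bot,hand,get_obs,vision
from h import *
X,Y=-.072,.0045
b=np.array([0,0,.2]);z=.052
st=lambda:(lambda o:(o["position"],o["wrist_force"]-b,o["time_s"]))(get_obs())
while z>=.0455:
    bot.servo_line(W(X,Y,z),velocity=.03)
    p,f,t=st();print(round(z,4),round(p[2],4),np.round(f,1),round(t,2))
    if f[2]>12: break
    z-=.001
ok=f[2]>12
if ok:
    x=X
    while x<-.012:
        x+=.004 if x<-.026 else .0015
        bot.servo_line(W(x,Y,z),velocity=.03)
        p,f,t=st();fx=f[:2]@ex
        print(round(x,4),np.round(S(p)[0]*1000,1),round(p[2],4),np.round(f,1),round(fx,1),round(t,2))
        if fx<-14 or f[2]>45: break
for n in("side","top"):
    c=vision.read_camera(n);np.savez(f"pics/{n}2.npz",**c)
    F=c["frame"][120:260,190:400] if n=="side" else c["frame"][110:245,285:420]
    cv2.imwrite(f"pics/{n}2.png",cv2.resize(F[:,:,::-1],None,fx=3.5,fy=3.5,interpolation=2))
E
```

```text
0.052 0.0524 [-2.2  0.9  9.3] 8.25
0.051 0.052 [-4.7  1.  18.4] 8.5
-0.068 [-71.4   4.5] 0.0516 [-15.5   1.4  29.5] -15.5 8.78
```

View pics/side2.png

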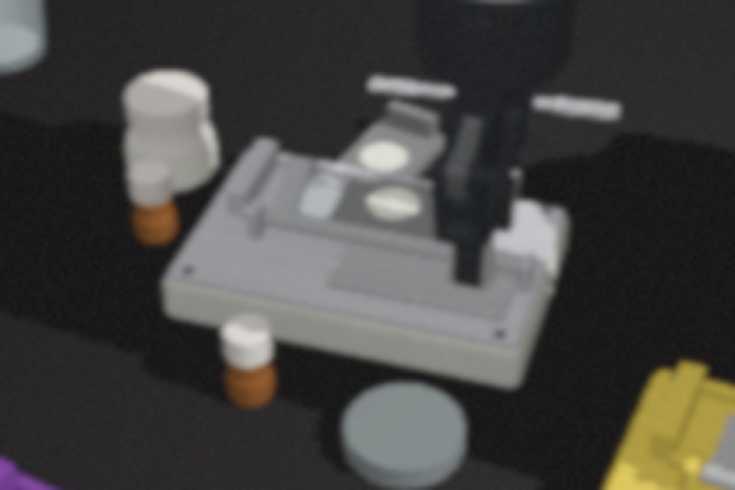

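The clip reached its hard stop at TCP z ≈ 0.052. The force jumped from 7 to 18 N, and 8.5 mm of travel against 9 mm expected agrees with that. I was pressing too hard and the finger stuck by friction, so I'll ease to about 10 N and push on, regulating the press.

```bash
python3 - <<'E'
from workcell import bot,hand,get_obs,vision
from h import *
Y=.0045;b=np.array([0,0,.2]);z=.0522;x=-.0705
def go():
    bot.servo_line(W(x,Y,z),velocity=.03)
    o=get_obs();f=o["wrist_force"]-b;s=S(o["position"])[0]
    print(round(x*1e3,1),round(z*1e3,2),np.round(s*1000,1),round(o["position"][2]*1e3,1),"F",np.round([f[:2]@ex,f[:2]@ey,f[2]],1),round(o["time_s"],2))
    return f[:2]@ex,f[2],s[0]
go()
while x<-.012:
    x+=.004 if x<-.03 else .002
    fx,fz,sx=go()
    z+=np.clip((fz-11)*.00005,-.0004,.0006)
    if fx<-16 or fz>35 or fz<5: break
c=vision.read_camera("side");np.savez("pics/side3.npz",**c)
cv2.imwrite("pics/side3.png",cv2.resize(c["frame"][120:260,190:400,::-1],None,fx=3.5,fy=3.5,interpolation=2))
E
```

```text
-70.5 52.2 [-71.7   4.5] 52.4 F [-4.9  0.9  9.7] 9.13
-66.5 52.2 [-68.4   4.4] 52.2 F [-8.7  0.7 13.8] 9.42
-62.5 52.34 [-64.4   4.3] 52.3 F [-6.9  0.5 13.3] 9.7
-58.5 52.45 [-60.5   4.3] 52.4 F [-8.4 -0.3 12.5] 9.98
-54.5 52.53 [-56.5   4.3] 52.4 F [-7.4 -1.  12.4] 10.27
-50.5 52.6 [-52.3   4.3] 52.5 F [-5.9  0.2 11. ] 10.55
-46.5 52.6 [-48.4   4.3] 52.5 F [-6.6  0.3 11.3] 10.83
-42.5 52.61 [-44.3   4.3] 52.5 F [-7.1 -0.5 11.5] 11.12
-38.5 52.64 [-40.4   4.3] 52.5 F [-7.3 -0.5 11.7] 11.4
-34.5 52.67 [-36.3   4.3] 52.6 F [-6.3 -0.1 11. ] 11.68
-30.5 52.67 [-32.3   4.3] 52.6 F [-6.9  0.4 10.7] 11.97
-26.5 52.66 [-28.3   4.3] 52.6 F [-6.2 -0.5 11. ] 12.25
-24.5 52.66 [-26.6   4.3] 52.6 F [-7.8  0.  12.9] 12.5
-22.5 52.75 [-24.3   4.3] 52.6 F [-7.7 -0.6 10.7] 12.75
-20.5 52.73 [-22.5   4.3] 52.6 F [-7.7  0.4 11.4] 13.0
-18.5 52.75 [-20.4   4.3] 52.6 F [-6.6  0.1 10.6] 13.25
-16.5 52.73 [-18.5   4.3] 52.6 F [-7.1 -0.1 11. ] 13.5
-14.5 52.74 [-17.7   4.3] 52.5 F [-11.5  -0.3  14.7] 13.75
-12.5 52.92 [-17.6   4.3] 52.5 F [-17.6  -1.3  20.3] 14.0
```

View pics/side3.png

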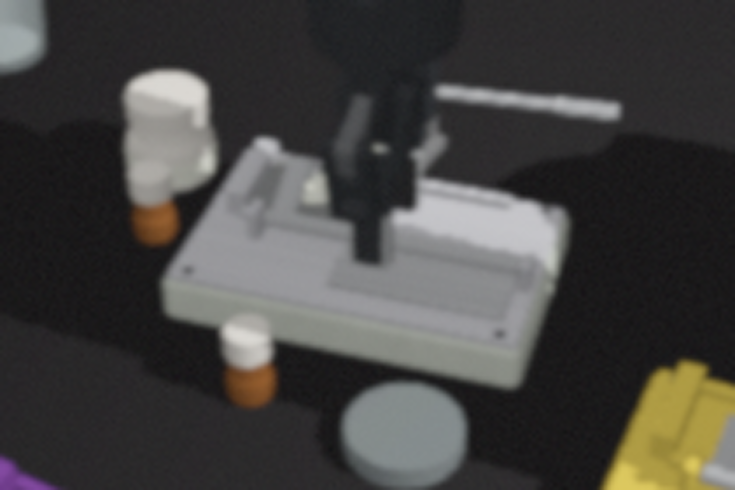

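The push ended firmly at TCP stage x -17.6, against -19 predicted, and the force rose sharply, so the holder is at the stop. In the side view the finger at (368,250) still holds the paddle and the sample (315,188) is under the nose. I'll back off a little so the lip isn't dragged, then rise and check.

```bash
python3 - <<'E'
from workcell import bot,hand,get_obs,vision
from h import *
Y=.0045
bot.servo_line(W(-.026,Y,.0527),velocity=.03)
o=get_obs();print(S(o["position"])*1e3,o["wrist_force"])
bot.servo_line(W(-.026,Y,.075),velocity=.04)
bot.servo_line(W(-.03,Y,.16),velocity=.15)
bot.reach(np.array([.40,.22,.25]),quat(1))
bot.dwell(.2);o=get_obs();print(o["time_s"],o["wrist_force"])
c=vision.read_camera("top");np.savez("pics/top4.npz",**c)
s=vision.read_camera("side")["frame"]
A=cv2.resize(c["frame"][110:245,285:420],(540,540),interpolation=2);cv2.imwrite("pics/top4.png",A[:,:,::-1])
cv2.imwrite("pics/side4.png",cv2.resize(s[120:260,190:400,::-1],None,fx=3.5,fy=3.5,interpolation=2))
E
```

```text
[[-23.88991398   4.38888949]] [ 3.96674844 -0.6364778   7.30517781]
17.4417 [ 0.55449358 -0.12562975 -0.40591057]
```

View pics/top4.png

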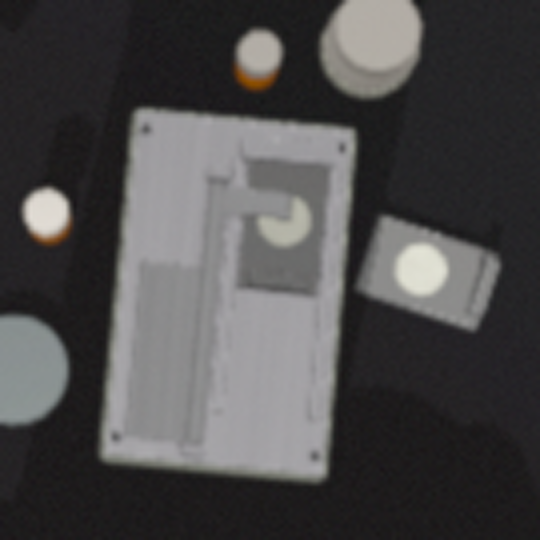

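View pics/side4.png

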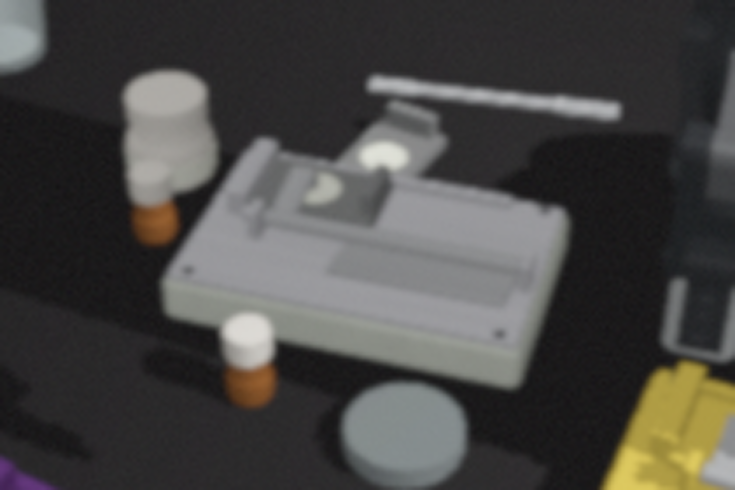

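The top view shows the holder's front (290,160) against the stop with no gap, the nose on the holder at (270,205), and the spare and vials where they were. The side view agrees. One numeric check, then I hand in.

```bash
python3 - <<'E'
from h import *
c=np.load("pics/top4.npz");px=lambda u,v:(285+u/4,110+v/4)
for n,uv,z in[("front",px(290,160),.038),("rear",px(278,294),.03),("spare",px(421,270),.008)]:print(n,np.round(S(ray(c,[uv],z))*1e3,1))
from workcell import hand_in,get_obs
print(get_obs()["time_s"]);hand_in()
E
```

```text
front [[ 64.3 -26.9]]
rear [[ -8.7 -27.5]]
spare [[  15.3 -107. ]]
17.5417
the job is handed in; nothing more can be done
```

The sample holder is loaded and the job is handed in. I held the clip's paddle down at about 11 N, apart from a brief 30 N early on, while the other fingertip pushed the holder about 45 mm along the guide to the end stop. I then backed off about 6 mm, lifted so the clip could close, and moved clear. The robot's clock read 17.5 s at hand-in.

**Holder position:** the push ended on a sharp rise in force, where the end stop was expected to within 1.5 mm. In the final top image the holder's front edge measures stage x ≈ 64 mm (62 nominal) and its rear edge ≈ -8.7 mm (-8 nominal). Both are within what the image can resolve, and no gap to the stop is visible.

**Clip and surroundings:** the nose rests on the holder in both views, but I judged this by eye and did not measure the clip angle. The spare holder is within about 1 mm of where it started, and the vials, dish, jar and spatula look unmoved.

**Problem along the way:** my first push stuck by friction because I was pressing too hard, up to 30 N. I eased the press and the rest of the push ran smoothly.

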